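# Open the specimen case and hold the vial carrier over the light pad

### The arm

A 6-joint arm with a two-finger parallel gripper is mounted at the origin on the work surface. World frame = base frame: x ahead of the robot, y to its left, z up, the work surface at z = 0. Lengths are in mm, angles in rad, forces in N, time in s.
With the tool pointing down it reaches from about 350 to 775 mm from the base axis. Payload 7.3 kg.
Tool frame: the origin (TCP) lies at the very end of the fingers, on their centre line; the grasp point (between the pads) lies 19 mm behind it; x points along the fingers, z is the direction in which the jaws open and shut, and the axes are right-handed (so a half turn about x gives the same grasp; the last joint's range is limited). The gripper opens to 92 mm and grips with 3 to 60 N. Pads are 19 mm wide; open, the fingers measure 130 mm over their backs; the gripper's body (75 mm by 190 mm) begins 47 mm behind the grasp point.
Start: joints at [1.145, 0.342, 1.524, -0, 1.275, -0.146], TCP at [144.97, 504.607, 226.741] pointing down, gripper open.
Joint ranges: [-2.53, 2.53], [-0.77, 2.02], [0.04, 2.7], [-1, 4.14], [0.28, 2.66], [-3.11, 3.11]. Speed limits (rad/s): [2.57, 2.57, 3.14, 3.14, 3.14, 3.14].

### API

Orientations are given as [roll, pitch, yaw] about the fixed x, y, z axes, in that order (R = Rz(yaw) Ry(pitch) Rx(roll)).
In Python, from plant import * gives the robot as it stands.
- The arm moves only by the shell command python3 -m creep 'ROWS'. ROWS is JSON, a list of rows, each an object of numbers: "tx", "ty", "tz": the shift along the tool's x, y, z in cm; "wx", "wy", "wz": the turn, a rotation vector about the tool's x, y, z in rad; "gripper": the closure, from -1 (fully open) to 1 (shut). A call has 1 to 8 rows; each row is the pose to reach, as a shift and turn from the pose commanded when the call began, along the tool's axes at that moment; what a row does not reach only later rows make up. A row lasts 1/12 s, in which the tool goes at most 41.7 mm and 7.16 degrees, less where a joint would pass 70% of its speed; a pose out of reach is approached as far as the arm can. A call with a gripper value outside its range is refused whole. The fingers move at their own pace and stop on an object; the grip force is fixed at half the most. Time passes only in rows, so rows that repeat a pose let the fingers close. It gives the time, the measured TCP pose, the force and the opening at its end, in the units of the state.
- get_obs(): the state, without advancing time (a new reading comes with each control period).
- capture(name): name is "side" or "top"; returns a dict with "frame" (400x640x3 uint8, red, green, blue), "z_map" (400x640 float32, mm along the optical axis (not along the pixel's ray), 0 where there is no reading), "vertical_fov" (degrees; the focal length in pixels is half the picture's height over the tangent of half this angle, whatever the lens; pixels are square), "cx", "cy" (the principal point, pixels), "xyz" and "rotation" of the camera in the world. Camera axes: x right, y down, z forward; pixel columns grow to the right and rows downward; lengths in mm; the calibration is good to about 2 mm. A picture is of the moment at which its call begins.
- close_job(): hands the job in, once; it reports no verdict.
The state is a dict: "time": time; "joint_positions": joint angles; "dq": joint speeds; "tau": joint torques, N m; "tool_pos": TCP position; "tcp_rot": TCP orientation; "contact_force": force on the tool from outside, world axes, zero at the start; "moment": the same for the moment, N m; "grip_width": finger opening in mm.
Only numpy, scipy, OpenCV 4.12 (cv2) and the standard library are available. Lean on these libraries where they do the work, as an engineer would, in place of code of your own. Each camera call takes 0.05 s, during which the arm holds its last target.

### The job

Swing the blue-framed cover of the grey specimen case gently all the way back to its stop and leave it open, then lift the vial carrier out by its orange grip without spilling any of its three vials. Hold the carrier steady and level in the air, centred over the lit pad with its underside about 12 cm above the pad, and finish while still holding it there. Leave the other things on the bench where they are.

Things in the scene. Friction and masses are not known exactly. Their poses are not given: they have to be found in the camera images.
- case: Grey open-topped specimen case, fixed to the bench: 150 (its x) x 180 (its y) x 105 mm high, walls and floor 5 mm. Origin: centre of its underside, on the bench. Its front faces its -x; the cover is hinged along the top of its +x wall.
- cover (a joint): Angle of the case's cover: 0 rad closed flat, growing as the front edge swings up and over, stop at 1.7 rad (just past upright). It starts shut or somewhat ajar (0 to 0.35). Stiff friction hinge (about 0.25 N m; cover 0.22 kg): it stays where it is left. Clear panel in a blue frame, 154 x 184 mm, about 8 mm thick over the case rim; when open it stands behind the case, 154 mm high above the hinge.
- cover_hinge (a point): Point on the cover's hinge axis, in the middle; at case (77, 0, 105) mm. The axis is the case's y axis. The frame turns with the cover: closed, its axes are those of the case; opening turns it about +y, so that its -x axis (from the hinge to the front edge) swings upward.
- cover_bar (a point): Middle of the steel pull bar on top of the cover near its front edge: round bar 10 mm thick, 100 mm long along the case's y, its centre 139 mm from the hinge axis along the cover's -x and 43 mm along the cover's z, i.e. 35 mm above the cover's top face; free underneath between its two end posts. The cover's front edge is 15 mm further out than the bar. Its axes are those of the cover.
- carrier: Vial carrier, aluminium plate 100 (x) x 120 (y) x 18 mm high with four square wells (27 mm wide, 12 mm deep), 0.22 to 0.37 kg empty, standing loose on the case's floor (5 mm above the bench), roughly lined up with the case. Origin: centre of its underside; z up. In the middle a 12 mm round stem carries the orange grip.
- carrier_grip (a point): Centre of the carrier's orange grip, 79 mm above the carrier's underside: flat block 44 (carrier x) x 14 (carrier y) x 28 mm high, meant to be pinched across its 14 mm from above. The vials' tops are 31 mm below this point. The case rim is about 21 mm above this point while the carrier stands in the case.
- pad: Light pad: black frame with a warm white lit face, 170 (x) x 200 (y) x 14.5 mm, fixed flat on the bench. Origin: centre of its underside.
- pad_top (a point): Centre of the lit top face of the light pad (black frame, warm white face, 170 x 200 x 14.5 mm, fixed flat on the bench), 14.5 mm above the bench. z up.
- vial1: Small capped amber glass vial, 25 mm across, 42 mm tall, 20 to 50 g, standing loose in the carrier's +x +y well. Origin: centre of its underside.
- vial2: Small capped green glass vial, 25 mm across, 42 mm tall, 20 to 50 g, standing loose in the carrier's +x -y well. Origin: centre of its underside.
- vial3: Small capped amber glass vial, 25 mm across, 42 mm tall, 20 to 50 g, standing loose in the carrier's -x +y well. Origin: centre of its underside.
- well1 (a point): Centre of the floor of the carrier's +x +y well, 6 mm above the carrier's underside, at carrier (30, 38) mm.
- well2 (a point): Centre of the floor of the carrier's +x -y well, 6 mm above the carrier's underside, at carrier (30, -38) mm.
- well3 (a point): Centre of the floor of the carrier's -x +y well, 6 mm above the carrier's underside, at carrier (-30, 38) mm.
- well_plate: Bystander: clear six-well plate, 128 x 85 x 20 mm. Origin: centre of its underside.
- dishes: Bystander: two stacked round dishes, 90 mm across, 29 mm high. Origin: centre of the underside.
- beaker: Bystander: glass beaker, 70 mm across, 90 mm high. Origin: centre of its underside.
- wash_bottle: Bystander: white bottle with a red cap, 60 mm across, 150 mm high. Origin: centre of its underside.
- tweezers: Bystander: steel tweezers lying flat, 110 mm long, 8 mm high. Origin: its middle, underside.
- timer: Bystander: small white bench timer, 60 x 75 x 20 mm. Origin: centre of its underside.

How it is judged (in metres and radians):
On the way, in this order (a step that is already met when the one before it is completed fails the run):
1. the cover is swung back to its stop (beyond 1.6 rad) and is at rest (value of joint cover above 1.6 rad and velocity of joint cover between -0.15 and 0.15 rad/s), for 0.2 s.
2. the carrier is held in the fingers with its underside above the case rim (height (world z) of carrier above 0.107 m and contact force between carrier and the fingers above 1 N and contact force between carrier and case below 0.1 N), for 0.2 s.
At the end, for the whole second after the job is handed in: Fingers hold the carrier clear of case and pad: underside 80-160 mm above the lit face, within 35 mm of its centre, tilt under 0.10 rad, at rest (20 mm/s, 0.15 rad/s); each vial within 10 mm of its well's floor centre; cover beyond 1.6 rad (contact force between carrier and the fingers above 1 N and contact force between carrier and case below 0.1 N and contact force between carrier and pad below 0.1 N and z of carrier in the frame of pad_top between 0.08 and 0.16 m and horizontal distance between carrier and pad_top below 0.035 m and angle between carrier's own z axis and vertical below 0.1 rad and linear speed of carrier below 0.02 m/s and angular speed of carrier below 0.15 rad/s and value of joint cover above 1.6 rad and z of vial1 in the frame of well1 between -0.004 and 0.006 m and distance between vial1 and well1 below 0.01 m and z of vial2 in the frame of well2 between -0.004 and 0.006 m and distance between vial2 and well2 below 0.01 m and z of vial3 in the frame of well3 between -0.004 and 0.006 m and distance between vial3 and well3 below 0.01 m); the arm keeps its last pose, push and grip.
It fails at once if the cover is flung or slammed (faster than 2.5 rad/s) (velocity of joint cover above 2.5 rad/s or velocity of joint cover below -2.5 rad/s).
It fails at once if the carrier is tipped by more than 0.35 rad (angle between carrier's own z axis and vertical above 0.35 rad).
It fails at once if another thing on the bench is moved by more than 30 mm (distance of any of well_plate, dishes, beaker, wash_bottle, tweezers, timer from where it was at the start of the episode above 0.03 m).
It also fails if it takes over 67 s, if anything falls off the work surface, if the arm or the gripper's body presses on something with over 40 N, if the wrist force passes 120 N, or if a joint passes its speed limit or range.

## Working session

There is one attempt and no reset: what is moved stays moved. The work goes in short steps, Python scripts to look and compute and a shell command to move; the robot and the scene stay as the last step left them, time stands still between calls to the robot, and variables do not carry over. Pictures are saved under pics/ and viewed, and the job is handed in when it is done.

```bash
ls; mkdir -p pics; python3 - <<'E'
from plant import *
import cv2,numpy as np
print(get_obs())
for n in("side","top"):
    c=capture(n); cv2.imwrite(f"pics/{n}0.png",c["frame"][:,:,::-1]); np.savez(f"{n}0.npz",**c)
    print({k:v for k,v in c.items() if k not in("frame","z_map")})
E
```

```text
pics
{'time': 0.0, 'joint_positions': array([ 1.14498642e+00,  3.42668152e-01,  1.52506841e+00, -1.32709129e-06,
        1.27542036e+00, -1.46024138e-01]), 'dq': array([ 0.00049478, -0.00077066, -0.00027955, -0.00041657,  0.00063602,
       -0.0002567 ]), 'tau': array([-2.75258590e-04, -4.31251502e+01, -2.44213110e+01,  7.17507675e-02,
        5.61498245e-02, -1.34313368e-04]), 'tool_pos': array([144.78663877, 504.18387776, 226.05536646]), 'tcp_rot': array([ 2.99637976,  1.56923205, -1.9957946 ]), 'contact_force': array([-1.07839742,  0.51505505, -0.2345638 ]), 'moment': array([0.04738211, 0.02950846, 0.04451493]), 'grip_width': 91.76632911559182}
{'vertical_fov': 57.15242302895893, 'cx': 324.60943112371086, 'cy': 202.2008676576746, 'xyz': array([  69.63654577, -562.72825805,  776.44375148]), 'rotation': array([-2.30854113, -0.0110209 , -0.69086698])}
{'vertical_fov': 44.683245569799894, 'cx': 321.3322434390335, 'cy': 193.90654755374612, 'xyz': array([ 407.54269059,  -35.86545456, 1594.45962988]), 'rotation': array([-3.03570756,  0.00819865, -1.56630775])}
```

View pics/side0.png

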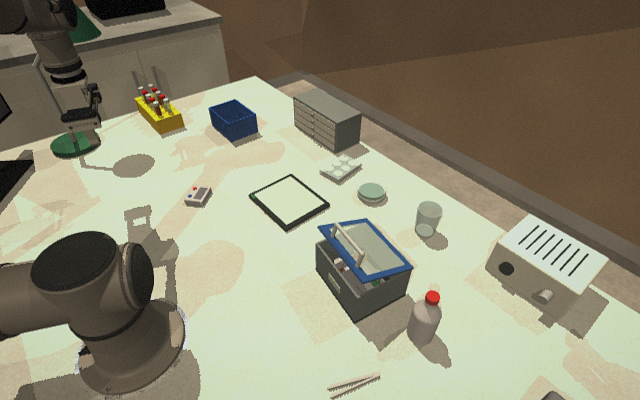

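View pics/top0.png

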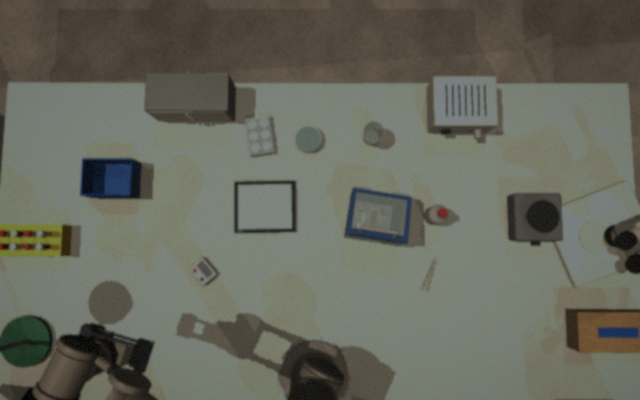

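```bash
cat > h.py <<'E'
import numpy as np,cv2
from scipy.spatial.transform import Rotation as R
def pts(c,mask=None):
    z=c["z_map"]; h,w=z.shape; f=h/2/np.tan(np.radians(float(c["vertical_fov"]))/2)
    v,u=np.mgrid[:h,:w]
    P=np.stack([(u-c["cx"])/f*z,(v-c["cy"])/f*z,z],-1)
    W=P@R.from_euler("xyz",c["rotation"]).as_matrix().T+c["xyz"]
    W[z==0]=np.nan
    return W
E
python3 - <<'E'
from h import *
for n,(a,b,cc,d) in dict(side=(190,340,230,450),top=(170,260,220,470)).items():
    c=dict(np.load(n+"0.npz")); W=pts(c)
    cv2.imwrite(f"pics/{n}z.png",cv2.resize(c["frame"][a:b,cc:d,::-1],None,fx=3.2,fy=3.2,interpolation=cv2.INTER_CUBIC))
    hsv=cv2.cvtColor(c["frame"],cv2.COLOR_RGB2HSV)
    m=cv2.inRange(hsv,(100,120,40),(125,255,255)); m2=np.zeros_like(m); m2[a:b,cc:d]=m[a:b,cc:d]
    P=W[(m2>0)&(W[...,2]>60)]; P=P[~np.isnan(P).any(1)]
    print(n,len(P),P.min(0),P.max(0))
    # plane
    q=P.copy()
    for i in range(5):
        ce=np.median(q,0) if i==0 else q.mean(0); u,s,vt=np.linalg.svd(q-ce,full_matrices=False); nn=vt[2]*np.sign(vt[2,2])
        r=(P-ce)@nn; q=P[abs(r)<(15 if i<2 else 6)]
    print("plane",ce,nn,len(q),"tilt",np.arccos(nn[2]))
    # project on plane axes & min area rect
    ax=np.cross([0,0,1],nn);ax/=np.linalg.norm(ax)
    ay=np.cross(nn,ax)
    uv=np.c_[(q-ce)@ax,(q-ce)@ay].astype(np.float32)
    rc=cv2.minAreaRect(uv);print(rc, "hor axis",ax)
    for p in cv2.boxPoints(rc): print(ce+p[0]*ax+p[1]*ay)
    # lit pad
E
```

```text
side 987 [ 413.97610904 -298.32798892  110.13135718] [581.66512684 -96.96007951 161.74009913]
plane [ 479.30696186 -211.32731642  141.59331686] [ 0.30070817 -0.04672992  0.95257069] 987 tilt 0.30922177459786565
((16.44451141357422, -19.452980041503906), (154.6368865966797, 184.0595703125), 89.73492431640625) hor axis [ 0.1535565   0.98813987 -0.        ]
[ 558.33235703 -300.46132172  112.27391097]
[ 587.39713649 -118.7112257   112.01477031]
[441.9530225  -95.38526422 159.0729616 ]
[ 412.88824303 -277.13536024  159.33210226]
top 391 [ 421.97622566 -291.03128081  110.21115609] [577.66836615 -99.24233356 164.52477239]
plane [ 470.75584415 -190.01762867  146.51934999] [ 0.29505165 -0.04823074  0.95426323] 379 tilt 0.3036106862372475
((-0.6931686401367188, -29.8856201171875), (145.87371826171875, 176.40545654296875), 89.97132873535156) hor axis [ 0.16132426  0.98690146 -0.        ]
[ 553.20180584 -293.60742607  115.7919481 ]
[ 581.74341419 -119.52622835  115.7655576 ]
[444.37662143 -96.99754141 159.37708207]
[ 415.83501307 -271.07873913  159.40347258]
```

```bash
python3 - <<'E'
from h import *
c=dict(np.load("top0.npz")); W=pts(c); s=dict(np.load("side0.npz")); V=pts(s)
for nm,C,w in(("top",c,W),("side",s,V)):
    hsv=cv2.cvtColor(C["frame"],cv2.COLOR_RGB2HSV)
    # bottle red cap
    m=(cv2.inRange(hsv,(0,150,90),(10,255,255))|cv2.inRange(hsv,(170,150,90),(180,255,255)))>0
    m&=(w[...,2]>120)&(abs(w[...,1]+300)<150)
    print(nm,"cap",m.sum(),np.median(w[m],0))
    # pad frame: dark at z<30
    m=(C["frame"].max(2)<50)&(w[...,2]<40)&(w[...,2]>3)&(abs(w[...,1]-110)<170)&(abs(w[...,0]-500)<150)
    m=m.astype(np.uint8); n,l,st,_=cv2.connectedComponentsWithStats(m,connectivity=8)
    i=1+np.argmax(st[1:,4]); q=w[l==i]; print("pad",st[i],np.nanmedian(q[:,2]),cv2.minAreaRect(q[:,:2].astype(np.float32)))
# bar: points above cover plane in side/top
hin=np.array([570.5,-209.2,104.5]); th=.307; xa=np.array([.988,-.155,0]); ya=np.array([.155,.988,0]); z=np.array([0,0,1])
cx=xa*np.cos(th)-z*np.sin(th); cz=xa*np.sin(th)+z*np.cos(th)
for nm,w in(("top",W),("side",V)):
    d=w-hin; L=np.stack([d@cx,d@ya,d@cz],-1)
    k=(L[...,2]>32)&(L[...,2]<70)&(abs(L[...,1])<60)&(L[...,0]>-170)&(L[...,0]<-60)
    print(nm,k.sum(),np.median(L[k],0),L[k].min(0),L[k].max(0))
E
python3 -c "
import cv2
for n in('side','top'):
  print(cv2.imread('pics/%sz.png'%n).shape)"
```

```text
top cap 51 [ 508.01755589 -383.27599266  149.17831263]
pad [244 182  51  50 176] 13.428135062329602 ((534.1861572265625, 147.73770141601562), (160.97557067871094, 162.94615173339844), 0.3348409831523895)
side cap 162 [ 502.07071064 -385.33999831  149.0211144 ]
pad [287 174  27  19  31] 12.75279188713887 ((612.1524658203125, 201.73849487304688), (14.4568452835083, 125.01329803466797), 7.027094841003418)
top 138 [-137.8754514     2.56896954   47.7014263 ] [-143.5482253   -51.54304587   32.55077481] [-131.56962261   56.46261377   54.66523311]
side 231 [-141.82903682   -5.38407772   45.84970538] [-144.82411578  -53.90082489   32.03797434] [-134.44617787   54.49162832   51.04559308]
(480, 704, 3)
(288, 800, 3)
```

View pics/sidez.png

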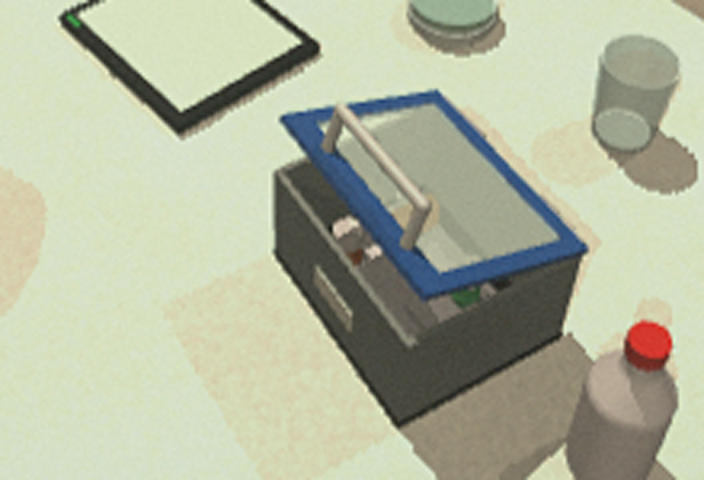

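```bash
cat >> h.py <<'E'
def down(yaw_z):
    "tool rot, x down, z axis horizontal at yaw"
    z=np.array([np.cos(yaw_z),np.sin(yaw_z),0]); x=np.array([0,0,-1.]); return np.column_stack([x,np.cross(z,x),z])
def rel(o,p,Rt):
    "from obs o to TCP p, rot Rt: shift cm, rotvec"
    R0=R.from_euler("xyz",o["tcp_rot"]).as_matrix()
    return np.round(R0.T@(np.array(p)-o["tool_pos"])/10,2), np.round(R.from_matrix(R0.T@Rt).as_rotvec(),3)
E
python3 - <<'E'
from h import *
from plant import *
o=get_obs(); R0=R.from_euler("xyz",o["tcp_rot"]).as_matrix(); print(np.round(R0,3))
for y in(-.156,-.156+np.pi): print(rel(o,[430,200,300],down(y)),rel(o,[452.4,-190.7,240],down(y)))
E
```

```text
[[-0.001 -0.961  0.276]
 [-0.001  0.276  0.961]
 [-1.     0.    -0.001]]
(array([ -7.37, -35.81, -21.38]), array([ 1.447e+00, -1.000e-03,  1.000e-03])) (array([ -1.32, -48.75, -58.3 ]), array([ 1.447e+00, -1.000e-03,  1.000e-03]))
(array([ -7.37, -35.81, -21.38]), array([-1.695e+00, -1.000e-03, -1.000e-03])) (array([ -1.32, -48.75, -58.3 ]), array([-1.695e+00, -1.000e-03, -1.000e-03]))
```

```bash
python3 -m creep '[{"tx":-4,"ty":-4,"tz":-2,"wx":0.1},{"tx":-7,"ty":-8,"tz":-4.5,"wx":0.22},{"tx":-7,"ty":-11.5,"tz":-7,"wx":0.34},{"tx":-7,"ty":-15,"tz":-9,"wx":0.46},{"tx":-7,"ty":-18.5,"tz":-11,"wx":0.58},{"tx":-7,"ty":-22,"tz":-13,"wx":0.70},{"tx":-7,"ty":-25.5,"tz":-15,"wx":0.82},{"tx":-7,"ty":-29,"tz":-17.5,"wx":0.94}]'
python3 - <<'E'
from h import *
from plant import *
o=get_obs();print(np.round(o["joint_positions"],3))
print(rel(o,[430,200,300],down(-.156)),rel(o,[452.4,-190.7,240],down(-.156)))
E
```

```text
[ 1.145  0.343  1.525  0.     1.275 -0.146]
(array([ -7.37, -35.81, -21.38]), array([ 1.447e+00, -1.000e-03,  1.000e-03])) (array([ -1.32, -48.75, -58.3 ]), array([ 1.447e+00, -1.000e-03,  1.000e-03]))validation failed for argument at $[0]...
```

```bash
python3 -m creep '[{"tx":-4,"ty":-4,"tz":-2,"wx":0.1,"wy":0,"wz":0,"gripper":-1},{"tx":-7,"ty":-8,"tz":-4.5,"wx":0.22,"wy":0,"wz":0,"gripper":-1},{"tx":-7,"ty":-11.5,"tz":-7,"wx":0.34,"wy":0,"wz":0,"gripper":-1},{"tx":-7,"ty":-15,"tz":-9,"wx":0.46,"wy":0,"wz":0,"gripper":-1},{"tx":-7,"ty":-18.5,"tz":-11,"wx":0.58,"wy":0,"wz":0,"gripper":-1},{"tx":-7,"ty":-22,"tz":-13,"wx":0.70,"wy":0,"wz":0,"gripper":-1},{"tx":-7,"ty":-25.5,"tz":-15,"wx":0.82,"wy":0,"wz":0,"gripper":-1},{"tx":-7,"ty":-29,"tz":-17.5,"wx":0.94,"wy":0,"wz":0,"gripper":-1}]'
cat > st.py <<'E'
from h import *
from plant import *
o=get_obs()
def pr(): print(round(o["time"],2),np.round(o["joint_positions"],3),np.round(o["tool_pos"],1),"F",np.round(o["contact_force"],1),"w",round(o["grip_width"],1))
E
python3 - <<'E'
from st import *
pr()
print(rel(o,[430,200,300],down(-.156)),rel(o,[452.4,-190.7,240],down(-.156)))
E
```

```text
time: 0.77
tool_pos: [359.9, 274.0, 296.6]
tcp_rot: [1.009, 1.571, 1.354]
contact_force: [0.9, 1.4, -1.2]
grip_width: 91.8
0.77 [0.481 0.157 1.579 0.    1.406 0.136] [359.9 274.  296.6] F [ 0.9  1.4 -1.2] w 91.8
(array([-0.34, -9.33,  4.09]), array([ 0.501,  0.   , -0.   ])) (array([  5.65, -46.86,  -7.02]), array([ 0.501,  0.   , -0.   ]))
```

```bash
python3 -m creep '[{"tx":0.5,"ty":-4,"tz":-0.6,"wx":0.1,"wy":0,"wz":0,"gripper":-0.2},{"tx":1,"ty":-8,"tz":-1.2,"wx":0.2,"wy":0,"wz":0,"gripper":-0.2},{"tx":1.5,"ty":-12,"tz":-1.8,"wx":0.3,"wy":0,"wz":0,"gripper":-0.2},{"tx":2,"ty":-16,"tz":-2.4,"wx":0.4,"wy":0,"wz":0,"gripper":-0.2},{"tx":2.5,"ty":-20,"tz":-3,"wx":0.5,"wy":0,"wz":0,"gripper":-0.2},{"tx":3,"ty":-24,"tz":-3.6,"wx":0.501,"wy":0,"wz":0,"gripper":-0.2},{"tx":3.5,"ty":-28,"tz":-4.2,"wx":0.501,"wy":0,"wz":0,"gripper":-0.2},{"tx":4,"ty":-32,"tz":-4.8,"wx":0.501,"wy":0,"wz":0,"gripper":-0.2}]'
python3 - <<'E'
from st import *
pr()
print(rel(o,[452.4,-190.7,225],down(-.156)))
E
```

```text
time: 1.43
tool_pos: [423.6, -43.4, 256.3]
tcp_rot: [2.2, 1.571, 2.05]
contact_force: [0.6, 0.8, -0.6]
grip_width: 55.4
1.43 [-0.283  0.133  1.719  0.     1.289 -0.132] [423.6 -43.4 256.3] F [ 0.6  0.8 -0.6] w 55.4
(array([  3.13, -14.14,   5.06]), array([ 0.006, -0.   , -0.   ]))
```

```bash
python3 -m creep '[{"tx":0.6,"ty":-3.5,"tz":1.2,"wx":0.006,"wy":0,"wz":0,"gripper":-0.2},{"tx":1.2,"ty":-7,"tz":2.5,"wx":0.006,"wy":0,"wz":0,"gripper":-0.2},{"tx":2,"ty":-10.5,"tz":3.8,"wx":0.006,"wy":0,"wz":0,"gripper":-0.2},{"tx":2.6,"ty":-13,"tz":4.6,"wx":0.006,"wy":0,"wz":0,"gripper":-0.2},{"tx":3.1,"ty":-14.1,"tz":5.05,"wx":0.006,"wy":0,"wz":0,"gripper":-0.2},{"tx":3.1,"ty":-14.1,"tz":5.05,"wx":0.006,"wy":0,"wz":0,"gripper":-0.2},{"tx":3.1,"ty":-14.1,"tz":5.05,"wx":0.006,"wy":0,"wz":0,"gripper":-0.2}]'
python3 - <<'E'
from st import *
pr()
print(rel(o,[452.4,-190.7,171],down(-.156)))
c=capture("side"); cv2.imwrite("pics/side1.png",cv2.resize(c["frame"][140:340,220:460,::-1],None,fx=3,fy=3,interpolation=cv2.INTER_CUBIC))
E
```

```text
time: 2.02
tool_pos: [452.3, -187.8, 225.0]
tcp_rot: [2.466, 1.569, 2.309]
contact_force: [-0.6, -0.2, 0.6]
grip_width: 55.2
2.02 [-5.510e-01  2.800e-01  1.618e+00  1.000e-03  1.245e+00 -3.940e-01] [ 452.3 -187.8  225. ] F [-0.6 -0.2  0.6] w 55.2
(array([ 5.4 , -0.29,  0.07]), array([-0.001, -0.002, -0.001]))
```

View pics/side1.png

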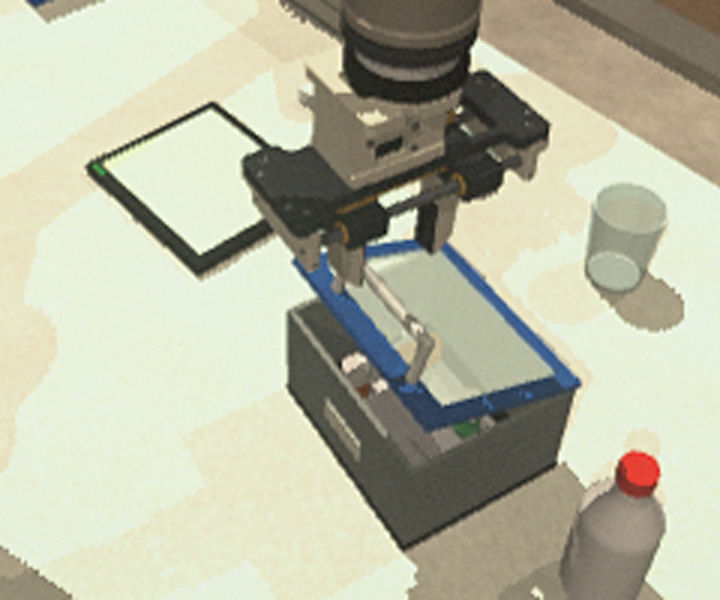

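The gripper, at about (400,200) in this crop, is over the bar, with one finger on each side. I'll descend and close.

```bash
python3 -m creep '[{"tx":2,"ty":-0.2,"tz":0,"wx":0,"wy":0,"wz":0,"gripper":-0.2},{"tx":4,"ty":-0.2,"tz":0,"wx":0,"wy":0,"wz":0,"gripper":-0.2},{"tx":5.3,"ty":-0.2,"tz":0,"wx":0,"wy":0,"wz":0,"gripper":-0.2},{"tx":5.3,"ty":-0.2,"tz":0,"wx":0,"wy":0,"wz":0,"gripper":0.3},{"tx":5.3,"ty":-0.2,"tz":0,"wx":0,"wy":0,"wz":0,"gripper":0.6},{"tx":5.3,"ty":-0.2,"tz":0,"wx":0,"wy":0,"wz":0,"gripper":1},{"tx":5.3,"ty":-0.2,"tz":0,"wx":0,"wy":0,"wz":0,"gripper":1},{"tx":5.3,"ty":-0.2,"tz":0,"wx":0,"wy":0,"wz":0,"gripper":1}]'
python3 -c "
from st import *
pr()
c=capture('side'); cv2.imwrite('pics/side2.png',cv2.resize(c['frame'][140:340,220:460,::-1],None,fx=3,fy=3,interpolation=cv2.INTER_CUBIC))"
```

```text
time: 2.73
tool_pos: [452.9, -190.3, 173.7]
tcp_rot: [-0.327, 1.569, -0.482]
contact_force: [0.5, -1.3, -0.8]
grip_width: 26.4
2.73 [-0.554  0.332  1.698  0.     1.11  -0.398] [ 452.9 -190.3  173.7] F [ 0.5 -1.3 -0.8] w 26.4
```

View pics/side2.png

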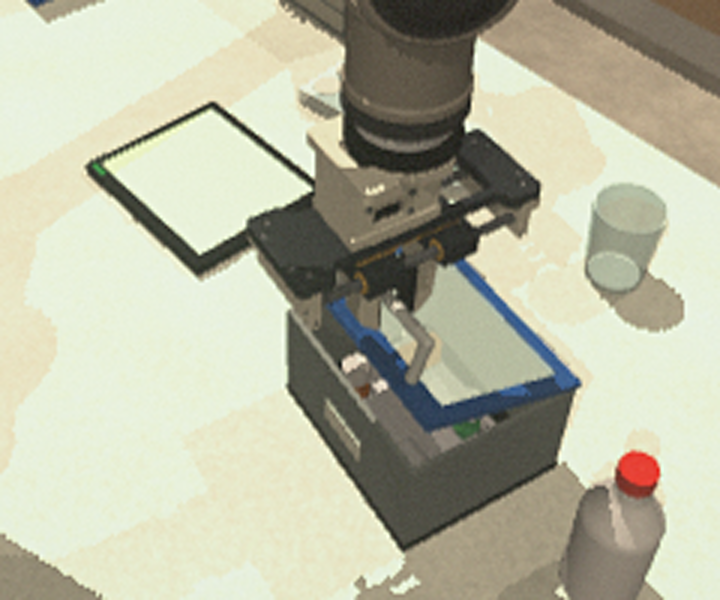

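```bash
python3 -m creep '[{"tx":0,"ty":0,"tz":0,"wx":0,"wy":0,"wz":0,"gripper":1},{"tx":0,"ty":0,"tz":0,"wx":0,"wy":0,"wz":0,"gripper":1},{"tx":0,"ty":0,"tz":0,"wx":0,"wy":0,"wz":0,"gripper":1},{"tx":0,"ty":0,"tz":0,"wx":0,"wy":0,"wz":0,"gripper":1},{"tx":0,"ty":0,"tz":0,"wx":0,"wy":0,"wz":0,"gripper":1},{"tx":0,"ty":0,"tz":0,"wx":0,"wy":0,"wz":0,"gripper":1}]'
python3 - <<'E'
from st import *
pr()
R0=R.from_euler("xyz",o["tcp_rot"]).as_matrix(); print(np.round(R0,3))
# arc: bar pos at angles, case plane. up = -tx, +case x = tz
t0=.307
f=lambda t:(-139*np.cos(t)+43*np.sin(t),139*np.sin(t)+43*np.cos(t))
for t in np.arange(t0,1.75,.1): x,z=f(t); print(round(t,2),"tx",round(-(z-f(t0)[1])/10,2),"tz",round((x-f(t0)[0])/10,2))
x,z=f(1.7);print(-(z-f(t0)[1])/10,(x-f(t0)[0])/10)
E
```

```text
time: 3.28
tool_pos: [452.3, -190.4, 172.7]
tcp_rot: [3.027, 1.571, 2.87]
contact_force: [-0.9, 0.3, 1.8]
grip_width: 9.0
3.28 [-0.555  0.333  1.699 -0.     1.11  -0.399] [ 452.3 -190.4  172.7] F [-0.9  0.3  1.8] w 9.0
[[-0.     0.155  0.988]
 [ 0.     0.988 -0.155]
 [-1.     0.    -0.   ]]
0.31 tx -0.0 tz 0.0
0.41 tx -1.15 tz 0.89
0.51 tx -2.21 tz 1.89
0.61 tx -3.16 tz 2.99
0.71 tx -4.0 tz 4.18
0.81 tx -4.71 tz 5.44
0.91 tx -5.3 tz 6.77
1.01 tx -5.75 tz 8.16
1.11 tx -6.06 tz 9.58
1.21 tx -6.22 tz 11.02
1.31 tx -6.24 tz 12.48
1.41 tx -6.12 tz 13.93
1.51 tx -5.85 tz 15.36
1.61 tx -5.44 tz 16.75
1.71 tx -4.89 tz 18.1
-4.930574651578837 18.00573398550025
```

```bash
python3 -m creep '[{"tx":-0.58,"ty":0,"tz":0.43,"wx":0,"wy":0,"wz":0,"gripper":1},{"tx":-1.15,"ty":0,"tz":0.89,"wx":0,"wy":0,"wz":0,"gripper":1},{"tx":-1.7,"ty":0,"tz":1.38,"wx":0,"wy":0,"wz":0,"gripper":1},{"tx":-2.21,"ty":0,"tz":1.89,"wx":0,"wy":0,"wz":0,"gripper":1},{"tx":-2.7,"ty":0,"tz":2.43,"wx":0,"wy":0,"wz":0,"gripper":1},{"tx":-3.16,"ty":0,"tz":2.99,"wx":0,"wy":0,"wz":0,"gripper":1},{"tx":-3.6,"ty":0,"tz":3.57,"wx":0,"wy":0,"wz":0,"gripper":1},{"tx":-4.0,"ty":0,"tz":4.18,"wx":0,"wy":0,"wz":0,"gripper":1}]'
python3 - <<'E'
from st import *
pr()
d=o["tool_pos"]-[452.3,-190.4,172.7]; print("up",d[2],"fwd",d@[.988,-.155,0])
c=capture('side'); cv2.imwrite('pics/side3.png',cv2.resize(c['frame'][140:340,220:460,::-1],None,fx=3,fy=3,interpolation=cv2.INTER_CUBIC))
E
```

```text
time: 3.95
tool_pos: [493.1, -196.8, 213.9]
tcp_rot: [-3.027, 1.568, 3.1]
contact_force: [-7.6, -0.1, 5.4]
grip_width: 9.0
3.95 [-5.230e-01  3.650e-01  1.527e+00 -1.000e-03  1.252e+00 -3.670e-01] [ 493.1 -196.8  213.9] F [-7.6 -0.1  5.4] w 9.0
up 41.15381045459816 fwd 41.301279619086294
```

View pics/side3.png

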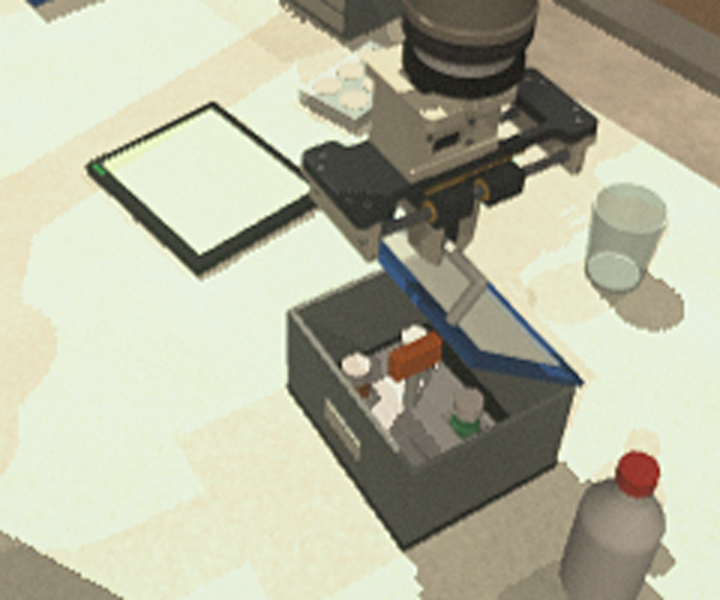

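```bash
python3 -m creep '[{"tx":-0.37,"ty":0,"tz":0.62,"wx":0,"wy":0,"wz":0,"gripper":1},{"tx":-0.71,"ty":0,"tz":1.26,"wx":0,"wy":0,"wz":0,"gripper":1},{"tx":-1.02,"ty":0,"tz":1.92,"wx":0,"wy":0,"wz":0,"gripper":1},{"tx":-1.3,"ty":0,"tz":2.59,"wx":0,"wy":0,"wz":0,"gripper":1},{"tx":-1.54,"ty":0,"tz":3.28,"wx":0,"wy":0,"wz":0,"gripper":1},{"tx":-1.75,"ty":0,"tz":3.98,"wx":0,"wy":0,"wz":0,"gripper":1},{"tx":-1.92,"ty":0,"tz":4.69,"wx":0,"wy":0,"wz":0,"gripper":1},{"tx":-2.06,"ty":0,"tz":5.4,"wx":0,"wy":0,"wz":0,"gripper":1}]'
python3 - <<'E'
from st import *
pr()
d=o["tool_pos"]-[452.3,-190.4,172.7]; print("up",d[2],"fwd",d@[.988,-.155,0])
E
```

```text
time: 4.67
tool_pos: [547.6, -205.5, 234.5]
tcp_rot: [-0.916, 1.57, -1.072]
contact_force: [-4.5, -2.0, 3.6]
grip_width: 9.2
4.67 [-4.900e-01  4.470e-01  1.340e+00 -1.000e-03  1.354e+00 -3.340e-01] [ 547.6 -205.5  234.5] F [-4.5 -2.   3.6] w 9.2
up 61.836726277080146 fwd 96.47292670454823
```

Now at about 1.11 rad. I'll continue to about 1.5.

```bash
python3 -m creep '[{"tx":-0.1,"ty":0,"tz":0.72,"wx":0,"wy":0,"wz":0,"gripper":1},{"tx":-0.16,"ty":0,"tz":1.44,"wx":0,"wy":0,"wz":0,"gripper":1},{"tx":-0.19,"ty":0,"tz":2.17,"wx":0,"wy":0,"wz":0,"gripper":1},{"tx":-0.18,"ty":0,"tz":2.9,"wx":0,"wy":0,"wz":0,"gripper":1},{"tx":-0.14,"ty":0,"tz":3.63,"wx":0,"wy":0,"wz":0,"gripper":1},{"tx":-0.06,"ty":0,"tz":4.35,"wx":0,"wy":0,"wz":0,"gripper":1},{"tx":0.06,"ty":0,"tz":5.07,"wx":0,"wy":0,"wz":0,"gripper":1},{"tx":0.21,"ty":0,"tz":5.78,"wx":0,"wy":0,"wz":0,"gripper":1}]'
python3 - <<'E'
from st import *
pr()
d=o["tool_pos"]-[452.3,-190.4,172.7]; print("up",d[2],"fwd",d@[.988,-.155,0])
c=capture('side'); cv2.imwrite('pics/side4.png',cv2.resize(c['frame'][140:340,220:460,::-1],None,fx=3,fy=3,interpolation=cv2.INTER_CUBIC))
E
```

```text
time: 5.33
tool_pos: [604.9, -214.5, 230.9]
tcp_rot: [-1.009, 1.571, -1.165]
contact_force: [-4.1, -3.2, 2.4]
grip_width: 9.1
5.33 [-0.46   0.56   1.161 -0.     1.42  -0.304] [ 604.9 -214.5  230.9] F [-4.1 -3.2  2.4] w 9.1
up 58.21478807908241 fwd 154.49393577428634
```

View pics/side4.png

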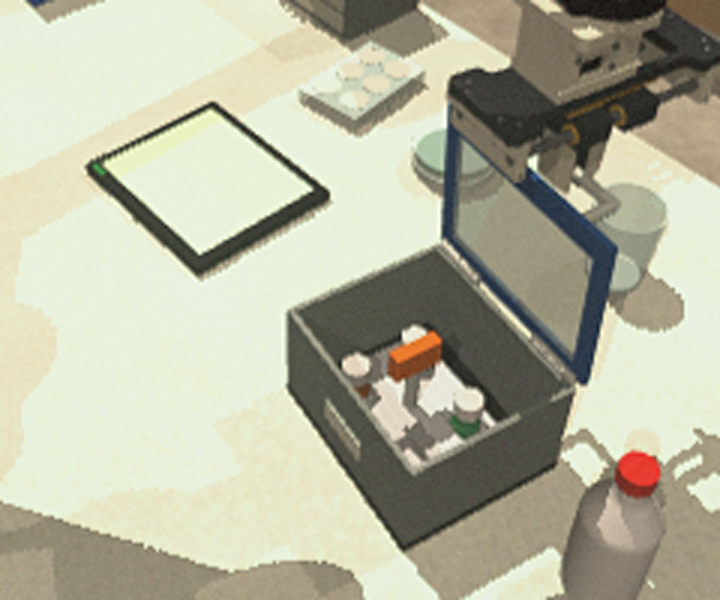

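The cover stands near-upright at about 1.5 rad, and the carrier with its orange grip is visible at (415,355). Next are the last 0.2 rad.

```bash
python3 -m creep '[{"tx":0.18,"ty":0,"tz":0.7,"wx":0,"wy":0,"wz":0,"gripper":1},{"tx":0.41,"ty":0,"tz":1.39,"wx":0,"wy":0,"wz":0,"gripper":1},{"tx":0.6,"ty":0,"tz":1.95,"wx":0,"wy":0,"wz":0,"gripper":1},{"tx":0.76,"ty":0,"tz":2.35,"wx":0,"wy":0,"wz":0,"gripper":1},{"tx":0.92,"ty":0,"tz":2.65,"wx":0,"wy":0,"wz":0,"gripper":1},{"tx":1.0,"ty":0,"tz":2.85,"wx":0,"wy":0,"wz":0,"gripper":1},{"tx":1.0,"ty":0,"tz":2.85,"wx":0,"wy":0,"wz":0,"gripper":1},{"tx":1.0,"ty":0,"tz":2.85,"wx":0,"wy":0,"wz":0,"gripper":1}]'
python3 - <<'E'
from st import *
pr()
d=o["tool_pos"]-[452.3,-190.4,172.7]; print("up",d[2],"fwd",d@[.988,-.155,0])
E
```

```text
time: 6.05
tool_pos: [630.3, -218.4, 221.9]
tcp_rot: [-3.125, 1.566, 3.002]
contact_force: [-13.5, -2.0, 8.5]
grip_width: 8.9
6.05 [-4.480e-01  6.190e-01  1.082e+00 -1.000e-03  1.445e+00 -2.910e-01] [ 630.3 -218.4  221.9] F [-13.5  -2.    8.5] w 8.9
up 49.23015393463123 fwd 180.25414754072673
```

```bash
python3 -m creep '[{"tx":0,"ty":0,"tz":-0.1,"wx":0,"wy":0,"wz":0,"gripper":1},{"tx":0,"ty":0,"tz":-0.15,"wx":0,"wy":0,"wz":0,"gripper":0.6},{"tx":0,"ty":0,"tz":-0.15,"wx":0,"wy":0,"wz":0,"gripper":0.55},{"tx":0,"ty":0,"tz":-0.15,"wx":0,"wy":0,"wz":0,"gripper":0.55},{"tx":0,"ty":0,"tz":-0.15,"wx":0,"wy":0,"wz":0,"gripper":0.55}]'
python3 - <<'E'
from st import *
pr()
c=capture('side'); cv2.imwrite('pics/side5.png',cv2.resize(c['frame'][140:340,260:500,::-1],None,fx=3,fy=3,interpolation=cv2.INTER_CUBIC))
E
```

```text
time: 6.47
tool_pos: [631.2, -217.7, 220.7]
tcp_rot: [1.472, 1.57, 1.317]
contact_force: [0.6, -0.1, 0.3]
grip_width: 20.6
6.47 [-4.470e-01  6.180e-01  1.086e+00  1.000e-03  1.437e+00 -2.920e-01] [ 631.2 -217.7  220.7] F [ 0.6 -0.1  0.3] w 20.6
```

View pics/side5.png

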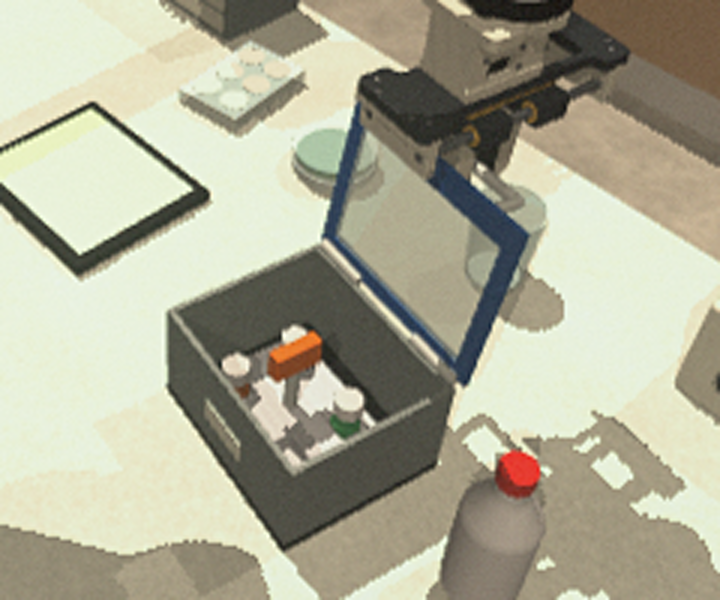

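The cover is past upright and the fingers are free of the bar at (505,185). I'll lift straight up and look again.

```bash
python3 -m creep '[{"tx":-1,"ty":0,"tz":0,"wx":0,"wy":0,"wz":0,"gripper":0.55},{"tx":-2.5,"ty":0,"tz":0,"wx":0,"wy":0,"wz":0,"gripper":0.55},{"tx":-5,"ty":0,"tz":0,"wx":0,"wy":0,"wz":0,"gripper":0.55},{"tx":-8,"ty":0,"tz":0,"wx":0,"wy":0,"wz":0,"gripper":0.55},{"tx":-10,"ty":0,"tz":0,"wx":0,"wy":0,"wz":0,"gripper":0.55},{"tx":-12,"ty":0,"tz":0,"wx":0,"wy":0,"wz":0,"gripper":0.55},{"tx":-12,"ty":0,"tz":0,"wx":0,"wy":0,"wz":0,"gripper":0.55}]'
python3 - <<'E'
from st import *
pr()
for n in("side","top"):
    c=capture(n); np.savez(f"{n}6.npz",**c); cv2.imwrite(f'pics/{n}6.png',cv2.resize(c['frame'][130:330,200:450,::-1],None,fx=3,fy=3,interpolation=cv2.INTER_CUBIC))
E
```

```text
time: 7.1
tool_pos: [631.9, -218.7, 347.0]
tcp_rot: [-0.247, 1.562, -0.403]
contact_force: [1.4, -0.6, 0.1]
grip_width: 20.6
7.1 [-0.448  0.585  0.812  0.     1.736 -0.292] [ 631.9 -218.7  347. ] F [ 1.4 -0.6  0.1] w 20.6
```

View pics/side6.png

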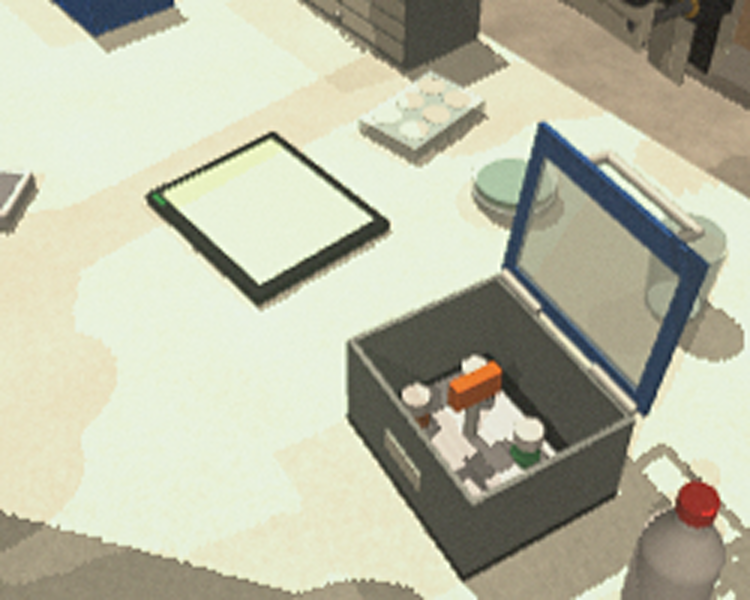

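View pics/top6.png

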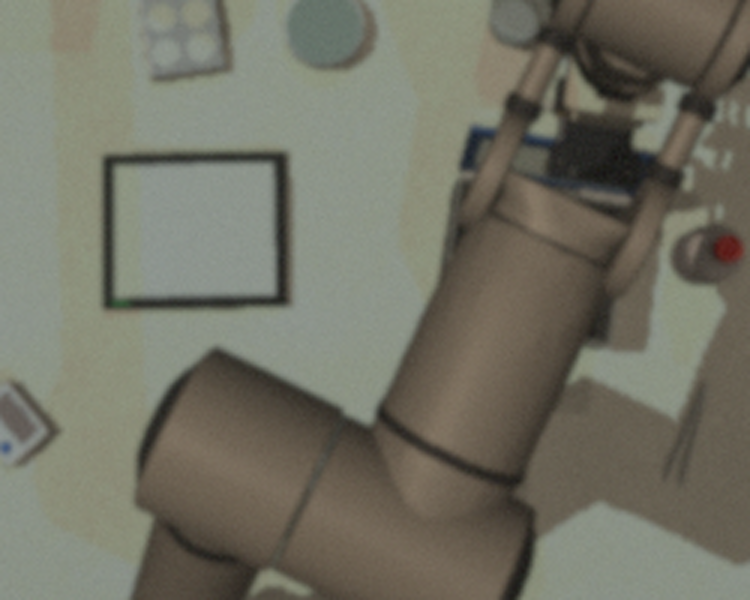

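```bash
python3 - <<'E'
from h import *
for n in("side","top"):
    c=dict(np.load(n+"6.npz")); W=pts(c); hsv=cv2.cvtColor(c["frame"],cv2.COLOR_RGB2HSV)
    near=(abs(W[...,0]-525)<150)&(abs(W[...,1]-100)<160)&(W[...,2]<40)
    d=((c["frame"].max(2)<75)&near).astype(np.uint8); nb,l,st,_=cv2.connectedComponentsWithStats(d,connectivity=8); i=1+np.argmax(st[1:,4])
    q=W[l==i]; q=q[(q[:,2]>7)]; print(n,"pad",st[i],np.median(q[:,2]),cv2.minAreaRect(q[:,:2].astype(np.float32)))
    if n=="top": continue
    o=cv2.inRange(hsv,(5,150,60),(18,255,255))>0
    o&=(abs(W[...,0]-495)<90)&(abs(W[...,1]+197)<100)&(W[...,2]>60)
    n_,l,st,_=cv2.connectedComponentsWithStats(o.astype(np.uint8)); i=1+np.argmax(st[1:,4]); P=W[l==i]; print("grip",st[i],P.min(0),P.max(0))
    T=P[P[:,2]>94]; print(len(T),np.median(T[:,2]),T[:,:2].mean(0),cv2.minAreaRect(T[:,:2].astype(np.float32)))
    print(cv2.minAreaRect(P[:,:2].astype(np.float32)))
    b=cv2.inRange(hsv,(100,120,30),(125,255,255))>0
    b&=(W[...,0]>520)&(W[...,2]>115)&(W[...,1]<-50)&(W[...,0]<650); Q=W[b]; ce=np.median(Q,0); Q=Q[np.linalg.norm(Q-ce,axis=1)<160]
    for k in range(4):
        ce=Q.mean(0);u,s,v=np.linalg.svd(Q-ce,full_matrices=False);nn=v[2]; Q=Q[abs((Q-ce)@nn)<8]
    nn*=np.sign(nn[0]); print("cover",len(Q),nn,"angle",np.arctan2(np.hypot(nn[0],nn[1]),nn[2]))
E
```

```text
side pad [249 175  81  56 503] 12.590953684232886 ((531.6490478515625, 159.21205139160156), (169.7953643798828, 197.5008087158203), 1.5662426948547363)
grip [350 251  17  16 171] [ 471.92341484 -197.09312073   73.22814593] [ 514.09697027 -177.8716793    99.68192555]
88 97.18691577110957 [ 492.59698913 -187.4421155 ] ((492.9403381347656, -187.8238525390625), (14.789351463317871, 42.24531936645508), 82.03314208984375)
((492.9210205078125, -186.97015380859375), (15.096277236938477, 42.756317138671875), 79.28448486328125)
cover 147 [ 0.97788519 -0.14894522 -0.14681919] angle 1.7181481669377328
top pad [243 181  53  52 340] 13.62418582213877 ((534.6932983398438, 148.10174560546875), (166.71084594726562, 169.7247772216797), 0.88031005859375)
```

```bash
python3 - <<'E'
from st import *
print(rel(o,[493,-187.5,330],down(-1.731)), rel(o,[493,-187.5,180],down(-1.731)))
E
```

```text
(array([  1.17,   0.9 , -14.12]), array([ 1.575e+00,  2.000e-03, -1.000e-03])) (array([ 16.17,   0.91, -14.15]), array([ 1.575e+00,  2.000e-03, -1.000e-03]))
```

```bash
python3 -m creep '[{"tx":0,"ty":0.1,"tz":-1.8,"wx":0.12,"wy":0,"wz":0,"gripper":0.4},{"tx":0,"ty":0.2,"tz":-3.6,"wx":0.24,"wy":0,"wz":0,"gripper":0.2},{"tx":0,"ty":0.3,"tz":-5.4,"wx":0.36,"wy":0,"wz":0,"gripper":-0.1},{"tx":0.2,"ty":0.5,"tz":-7.2,"wx":0.48,"wy":0,"wz":0,"gripper":-0.1},{"tx":0.4,"ty":0.6,"tz":-9,"wx":0.6,"wy":0,"wz":0,"gripper":-0.1},{"tx":0.6,"ty":0.7,"tz":-10.8,"wx":0.72,"wy":0,"wz":0,"gripper":-0.1},{"tx":0.8,"ty":0.8,"tz":-12.6,"wx":0.84,"wy":0,"wz":0,"gripper":-0.1},{"tx":1.2,"ty":0.9,"tz":-14.1,"wx":0.96,"wy":0,"wz":0,"gripper":-0.1}]'
python3 - <<'E'
from st import *
pr()
print(rel(o,[493,-187.5,180],down(-1.731)))
E
```

```text
time: 7.87
tool_pos: [491.4, -187.0, 327.9]
tcp_rot: [-2.603, 1.569, 2.559]
contact_force: [0.4, 0.5, 1.1]
grip_width: 50.1
7.87 [-0.51   0.287  1.325  0.     1.531  0.612] [ 491.4 -187.   327.9] F [0.4 0.5 1.1] w 50.1
(array([14.79,  0.14,  0.15]), array([ 0.609, -0.001,  0.002]))
```

```bash
python3 -m creep '[{"tx":0,"ty":0.1,"tz":0.1,"wx":0.12,"wy":0,"wz":0,"gripper":-0.1},{"tx":2,"ty":0.1,"tz":0.1,"wx":0.24,"wy":0,"wz":0,"gripper":-0.1},{"tx":5,"ty":0.1,"tz":0.1,"wx":0.36,"wy":0,"wz":0,"gripper":-0.1},{"tx":8,"ty":0.1,"tz":0.1,"wx":0.48,"wy":0,"wz":0,"gripper":-0.1},{"tx":11,"ty":0.1,"tz":0.1,"wx":0.6,"wy":0,"wz":0,"gripper":-0.1},{"tx":13.8,"ty":0.1,"tz":0.1,"wx":0.609,"wy":0,"wz":0,"gripper":-0.1},{"tx":14.8,"ty":0.1,"tz":0.1,"wx":0.609,"wy":0,"wz":0,"gripper":-0.1},{"tx":14.8,"ty":0.1,"tz":0.1,"wx":0.609,"wy":0,"wz":0,"gripper":-0.1}]'
python3 - <<'E'
from st import *
pr()
print(rel(o,[493,-187.5,66],down(-1.731)))
c=capture('side'); cv2.imwrite('pics/side7.png',cv2.resize(c['frame'][140:340,240:480,::-1],None,fx=3,fy=3,interpolation=cv2.INTER_CUBIC))
E
```

```text
time: 8.53
tool_pos: [492.3, -186.9, 177.9]
tcp_rot: [-1.949, 1.563, 2.61]
contact_force: [0.1, 0.1, -0.1]
grip_width: 50.5
8.53 [-0.509  0.394  1.589  0.     1.167  1.215] [ 492.3 -186.9  177.9] F [ 0.1  0.1 -0.1] w 50.5
(array([11.19,  0.15,  0.08]), array([ 0.007, -0.003,  0.007]))
```

View pics/side7.png

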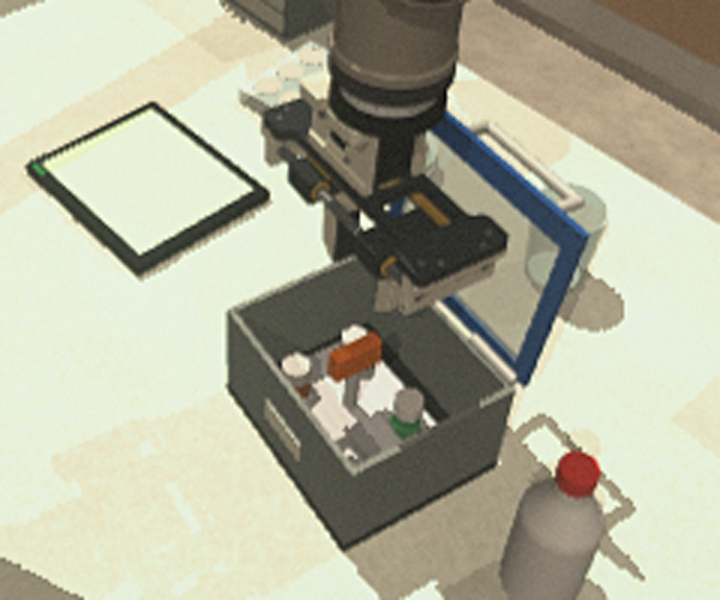

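The gripper is above the carrier, jaws across the grip at (355,355), and clear of the cover. I'll descend.

```bash
python3 -m creep '[{"tx":2.5,"ty":0.1,"tz":0.1,"wx":0,"wy":0,"wz":0,"gripper":-0.1},{"tx":5,"ty":0.1,"tz":0.1,"wx":0,"wy":0,"wz":0,"gripper":-0.1},{"tx":7.5,"ty":0.1,"tz":0.1,"wx":0,"wy":0,"wz":0,"gripper":-0.1},{"tx":9.5,"ty":0.1,"tz":0.1,"wx":0,"wy":0,"wz":0,"gripper":-0.1},{"tx":10.7,"ty":0.1,"tz":0.1,"wx":0,"wy":0,"wz":0,"gripper":-0.1},{"tx":11.2,"ty":0.1,"tz":0.1,"wx":0,"wy":0,"wz":0,"gripper":-0.1},{"tx":11.2,"ty":0.1,"tz":0.1,"wx":0,"wy":0,"wz":0,"gripper":0.1}]'
python3 - <<'E'
from st import *
pr()
print(rel(o,[493,-187.5,66],down(-1.731)))
c=capture('side'); cv2.imwrite('pics/side8.png',cv2.resize(c['frame'][180:330,260:460,::-1],None,fx=4,fy=4,interpolation=cv2.INTER_CUBIC))
E
```

```text
time: 9.17
tool_pos: [495.6, -189.4, 69.6]
tcp_rot: [1.406, 1.57, -0.319]
contact_force: [-0.4, 0.1, 0.3]
grip_width: 47.2
9.17 [-0.51   0.53   1.71   0.     0.901  1.215] [ 495.6 -189.4   69.6] F [-0.4  0.1  0.3] w 47.2
(array([ 0.36, -0.29, -0.15]), array([ 0.006,  0.   , -0.001]))
```

View pics/side8.png

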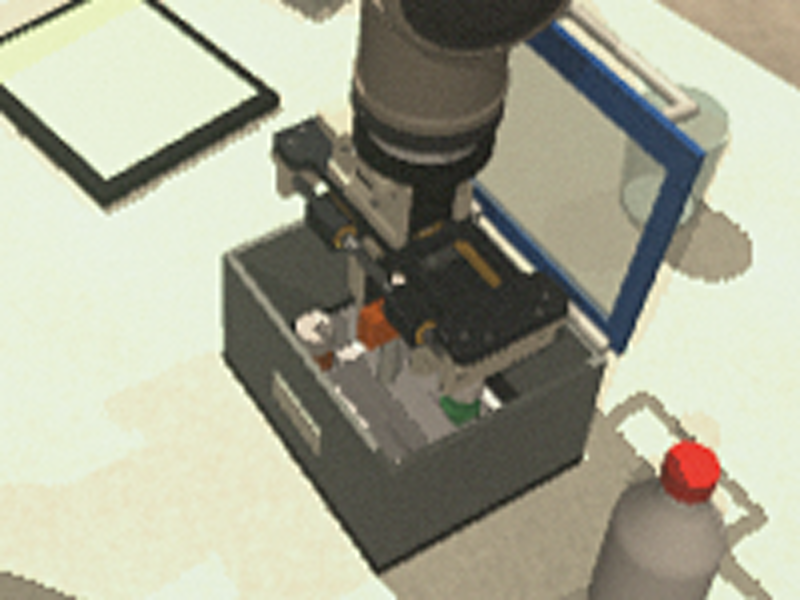

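```bash
python3 -m creep '[{"tx":0.3,"ty":-0.2,"tz":-0.1,"wx":0,"wy":0,"wz":0,"gripper":0.3},{"tx":0.3,"ty":-0.2,"tz":-0.1,"wx":0,"wy":0,"wz":0,"gripper":0.5},{"tx":0.3,"ty":-0.2,"tz":-0.1,"wx":0,"wy":0,"wz":0,"gripper":0.6},{"tx":0.3,"ty":-0.2,"tz":-0.1,"wx":0,"wy":0,"wz":0,"gripper":0.7},{"tx":0.3,"ty":-0.2,"tz":-0.1,"wx":0,"wy":0,"wz":0,"gripper":0.8},{"tx":0.3,"ty":-0.2,"tz":-0.1,"wx":0,"wy":0,"wz":0,"gripper":1},{"tx":0.3,"ty":-0.2,"tz":-0.1,"wx":0,"wy":0,"wz":0,"gripper":1},{"tx":0.3,"ty":-0.2,"tz":-0.1,"wx":0,"wy":0,"wz":0,"gripper":1}]'
python3 -c "
from st import *
pr()"
```

```text
time: 9.88
tool_pos: [493.7, -187.6, 66.7]
tcp_rot: [1.953, 1.57, 0.228]
contact_force: [0.4, 4.9, 6.2]
grip_width: 13.6
9.88 [-5.090e-01  5.310e-01  1.720e+00  1.000e-03  8.910e-01  1.216e+00] [ 493.7 -187.6   66.7] F [0.4 4.9 6.2] w 13.6
```

```bash
python3 -m creep '[{"tx":0,"ty":0,"tz":0,"wx":0,"wy":0,"wz":0,"gripper":1},{"tx":0,"ty":0,"tz":0,"wx":0,"wy":0,"wz":0,"gripper":1},{"tx":-0.2,"ty":0,"tz":0,"wx":0,"wy":0,"wz":0,"gripper":1},{"tx":-0.5,"ty":0,"tz":0,"wx":0,"wy":0,"wz":0,"gripper":1},{"tx":-0.9,"ty":0,"tz":0,"wx":0,"wy":0,"wz":0,"gripper":1},{"tx":-1.4,"ty":0,"tz":0,"wx":0,"wy":0,"wz":0,"gripper":1},{"tx":-1.8,"ty":0,"tz":0,"wx":0,"wy":0,"wz":0,"gripper":1},{"tx":-2,"ty":0,"tz":0,"wx":0,"wy":0,"wz":0,"gripper":1}]'
python3 - <<'E'
from st import *
pr()
c=capture('side'); cv2.imwrite('pics/side9.png',cv2.resize(c['frame'][180:330,260:460,::-1],None,fx=4,fy=4,interpolation=cv2.INTER_CUBIC))
E
```

```text
time: 10.55
tool_pos: [493.5, -188.1, 86.8]
tcp_rot: [1.23, 1.57, -0.495]
contact_force: [0.3, -0.1, -4.6]
grip_width: 14.1
10.55 [-0.509  0.502  1.701  0.     0.938  1.216] [ 493.5 -188.1   86.8] F [ 0.3 -0.1 -4.6] w 14.1
```

View pics/side9.png

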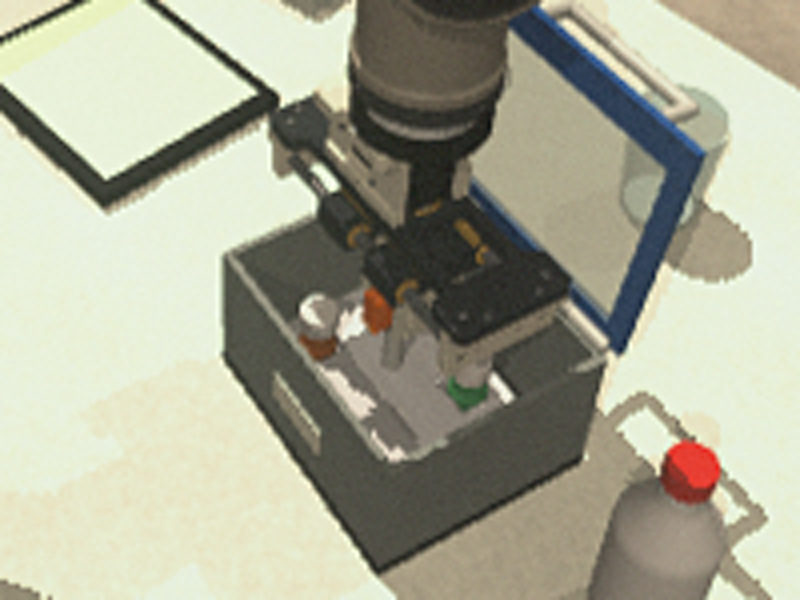

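The carrier hangs from the fingers with 4.6 N of load, vials upright. I'll lift it clear of the rim.

```bash
python3 -m creep '[{"tx":-0.6,"ty":0,"tz":0,"wx":0,"wy":0,"wz":0,"gripper":1},{"tx":-1.6,"ty":0,"tz":0,"wx":0,"wy":0,"wz":0,"gripper":1},{"tx":-3,"ty":0,"tz":0,"wx":0,"wy":0,"wz":0,"gripper":1},{"tx":-4.8,"ty":0,"tz":0,"wx":0,"wy":0,"wz":0,"gripper":1},{"tx":-6.6,"ty":0,"tz":0,"wx":0,"wy":0,"wz":0,"gripper":1},{"tx":-8.4,"ty":0,"tz":0,"wx":0,"wy":0,"wz":0,"gripper":1},{"tx":-9.6,"ty":0,"tz":0,"wx":0,"wy":0,"wz":0,"gripper":1},{"tx":-10,"ty":0,"tz":0,"wx":0,"wy":0,"wz":0,"gripper":1}]'
python3 -m creep '[{"tx":-0.5,"ty":0,"tz":0,"wx":0,"wy":0,"wz":0,"gripper":1},{"tx":-1.3,"ty":0,"tz":0,"wx":0,"wy":0,"wz":0,"gripper":1},{"tx":-2.3,"ty":0,"tz":0,"wx":0,"wy":0,"wz":0,"gripper":1},{"tx":-3.3,"ty":0,"tz":0,"wx":0,"wy":0,"wz":0,"gripper":1},{"tx":-4,"ty":0,"tz":0,"wx":0,"wy":0,"wz":0,"gripper":1},{"tx":-4.3,"ty":0,"tz":0,"wx":0,"wy":0,"wz":0,"gripper":1},{"tx":-4.3,"ty":0,"tz":0,"wx":0,"wy":0,"wz":0,"gripper":1},{"tx":-4.3,"ty":0,"tz":0,"wx":0,"wy":0,"wz":0,"gripper":1}]'
python3 - <<'E'
from st import *
pr()
print(np.round(R.from_euler("xyz",o["tcp_rot"]).as_matrix(),3))
print(rel(o,[532.5,159.5,230],down(-1.731)),rel(o,[532.5,159.5,195],down(-1.731)))
c=capture('side'); cv2.imwrite('pics/side10.png',cv2.resize(c['frame'][120:320,220:460,::-1],None,fx=3,fy=3,interpolation=cv2.INTER_CUBIC))
E
```

```text
time: 11.27
tool_pos: [494.2, -188.4, 189.1]
tcp_rot: [1.237, 1.566, -0.488]
contact_force: [0.5, -0.0, -4.3]
grip_width: 13.9
time: 11.93
tool_pos: [493.2, -187.8, 229.0]
tcp_rot: [-2.217, 1.571, 2.342]
contact_force: [-0.1, -0.0, -5.0]
grip_width: 14.0
11.93 [-0.509  0.345  1.513  0.     1.284  1.216] [ 493.2 -187.8  229. ] F [-0.1 -0.  -5. ] w 14.0
[[-0.     0.988 -0.154]
 [ 0.    -0.154 -0.988]
 [-1.    -0.    -0.   ]]
(array([ -0.09,  -1.45, -34.92]), array([ 0.006, -0.   ,  0.   ])) (array([  3.41,  -1.45, -34.92]), array([ 0.006, -0.   ,  0.   ]))
```

View pics/side10.png

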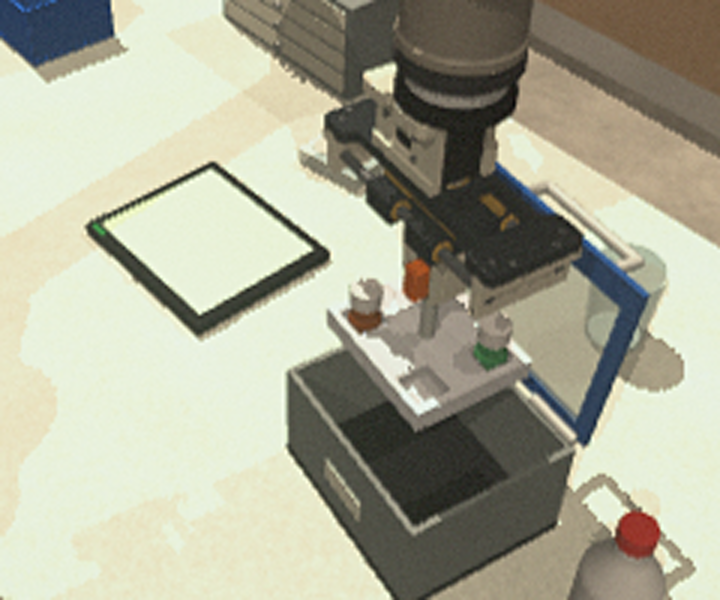

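The carrier is clear of the rim and level, with the vials seated at (365,300) and (490,335). I'll move gently to the pad.

```bash
python3 -m creep '[{"tx":0,"ty":0,"tz":-0.4,"wx":0,"wy":0,"wz":0,"gripper":1},{"tx":0,"ty":0,"tz":-1.2,"wx":0,"wy":0,"wz":0,"gripper":1},{"tx":0,"ty":-0.1,"tz":-2.4,"wx":0,"wy":0,"wz":0,"gripper":1},{"tx":0,"ty":-0.2,"tz":-4,"wx":0,"wy":0,"wz":0,"gripper":1},{"tx":0,"ty":-0.3,"tz":-5.8,"wx":0,"wy":0,"wz":0,"gripper":1},{"tx":0,"ty":-0.4,"tz":-7.8,"wx":0,"wy":0,"wz":0,"gripper":1},{"tx":0,"ty":-0.5,"tz":-9.8,"wx":0,"wy":0,"wz":0,"gripper":1},{"tx":0,"ty":-0.6,"tz":-11.8,"wx":0,"wy":0,"wz":0,"gripper":1}]'
python3 -m creep '[{"tx":0.2,"ty":-0.1,"tz":-2,"wx":0,"wy":0,"wz":0,"gripper":1},{"tx":0.5,"ty":-0.2,"tz":-4,"wx":0,"wy":0,"wz":0,"gripper":1},{"tx":0.9,"ty":-0.3,"tz":-6,"wx":0,"wy":0,"wz":0,"gripper":1},{"tx":1.3,"ty":-0.4,"tz":-8,"wx":0,"wy":0,"wz":0,"gripper":1},{"tx":1.7,"ty":-0.5,"tz":-10,"wx":0,"wy":0,"wz":0,"gripper":1},{"tx":2.1,"ty":-0.6,"tz":-12,"wx":0,"wy":0,"wz":0,"gripper":1},{"tx":2.5,"ty":-0.7,"tz":-14,"wx":0,"wy":0,"wz":0,"gripper":1},{"tx":2.9,"ty":-0.7,"tz":-15.8,"wx":0,"wy":0,"wz":0,"gripper":1}]'
python3 - <<'E'
from st import *
pr()
print(rel(o,[532.5,159.5,195],down(-1.731)))
E
```

```text
time: 12.65
tool_pos: [505.2, -68.2, 229.0]
tcp_rot: [-2.52, 1.57, 2.038]
contact_force: [0.6, -0.9, -4.1]
grip_width: 13.8
time: 13.32
tool_pos: [522.1, 89.3, 199.9]
tcp_rot: [-2.235, 1.57, 2.324]
contact_force: [0.7, 0.8, -4.1]
grip_width: 14.0
13.32 [2.400e-02 3.740e-01 1.554e+00 1.000e-03 1.214e+00 1.748e+00] [522.1  89.3 199.9] F [ 0.7  0.8 -4.1] w 14.0
(array([ 0.49, -0.04, -7.09]), array([ 0.007, -0.001,  0.001]))
```

```bash
python3 -m creep '[{"tx":0.2,"ty":0,"tz":-1.6,"wx":0,"wy":0,"wz":0,"gripper":1},{"tx":0.4,"ty":0,"tz":-3,"wx":0,"wy":0,"wz":0,"gripper":1},{"tx":0.5,"ty":0,"tz":-4.2,"wx":0,"wy":0,"wz":0,"gripper":1},{"tx":0.5,"ty":0,"tz":-5.2,"wx":0,"wy":0,"wz":0,"gripper":1},{"tx":0.5,"ty":0,"tz":-6,"wx":0,"wy":0,"wz":0,"gripper":1},{"tx":0.5,"ty":0,"tz":-6.6,"wx":0,"wy":0,"wz":0,"gripper":1},{"tx":0.5,"ty":0,"tz":-7,"wx":0,"wy":0,"wz":0,"gripper":1},{"tx":0.5,"ty":0,"tz":-7.1,"wx":0,"wy":0,"wz":0,"gripper":1}]'
python3 -m creep '[{"tx":0,"ty":0,"tz":0,"wx":0,"wy":0,"wz":0,"gripper":1},{"tx":0,"ty":0,"tz":0,"wx":0,"wy":0,"wz":0,"gripper":1},{"tx":0,"ty":0,"tz":0,"wx":0,"wy":0,"wz":0,"gripper":1},{"tx":0,"ty":0,"tz":0,"wx":0,"wy":0,"wz":0,"gripper":1},{"tx":0,"ty":0,"tz":0,"wx":0,"wy":0,"wz":0,"gripper":1},{"tx":0,"ty":0,"tz":0,"wx":0,"wy":0,"wz":0,"gripper":1}]'
python3 - <<'E'
from st import *
pr()
print(np.abs(o["dq"]).max())
for n in("side","top"):
    c=capture(n); np.savez(f"{n}11.npz",**c); cv2.imwrite(f'pics/{n}11.png',cv2.resize(c['frame'][120:320,200:450,::-1],None,fx=3,fy=3,interpolation=cv2.INTER_CUBIC))
c=dict(np.load("side11.npz")); W=pts(c)
m=(W[...,2]>135)&(W[...,2]<165)&(abs(W[...,0]-530)<80)&(abs(W[...,1]-160)<90)
P=W[m]; hi=P[(P[:,2]>145)&(P[:,2]<160)]
ce=np.median(hi,0)
for k in range(5):
    ce=hi.mean(0);v=np.linalg.svd(hi-ce,full_matrices=False)[2][2]; hi=hi[abs((hi-ce)@v)<2.5]
print("plate top",ce,v*np.sign(v[2]),len(hi),cv2.minAreaRect(hi[:,:2].astype(np.float32)))
hsv=cv2.cvtColor(c["frame"],cv2.COLOR_RGB2HSV)
b=cv2.inRange(hsv,(100,120,30),(125,255,255))>0
b&=(W[...,0]>520)&(W[...,2]>115)&(W[...,1]<-50)&(W[...,0]<650); Q=W[b]
for k in range(4):
    q=Q.mean(0);nn=np.linalg.svd(Q-q,full_matrices=False)[2][2]; Q=Q[abs((Q-q)@nn)<8]
nn*=np.sign(nn[0]); print("cover",np.arctan2(np.hypot(nn[0],nn[1]),nn[2]))
E
```

```text
time: 13.98
tool_pos: [533.8, 157.4, 195.3]
tcp_rot: [2.288, 1.57, 0.564]
contact_force: [-0.0, -0.1, -3.3]
grip_width: 13.8
time: 14.48
tool_pos: [533.8, 156.8, 195.2]
tcp_rot: [2.763, 1.571, 1.038]
contact_force: [0.6, -0.6, -3.6]
grip_width: 14.1
14.48 [0.148 0.425 1.487 0.    1.23  1.873] [533.8 156.8 195.2] F [ 0.6 -0.6 -3.6] w 14.1
0.0021144669298343703
plate top [526.44066658 146.88410214 150.57571723] [-0.00392635 -0.0052062   0.99997874] 596 ((533.83251953125, 153.35650634765625), (121.91184997558594, 101.98346710205078), 80.86132049560547)
cover 1.7176300123804888
```

View pics/side11.png

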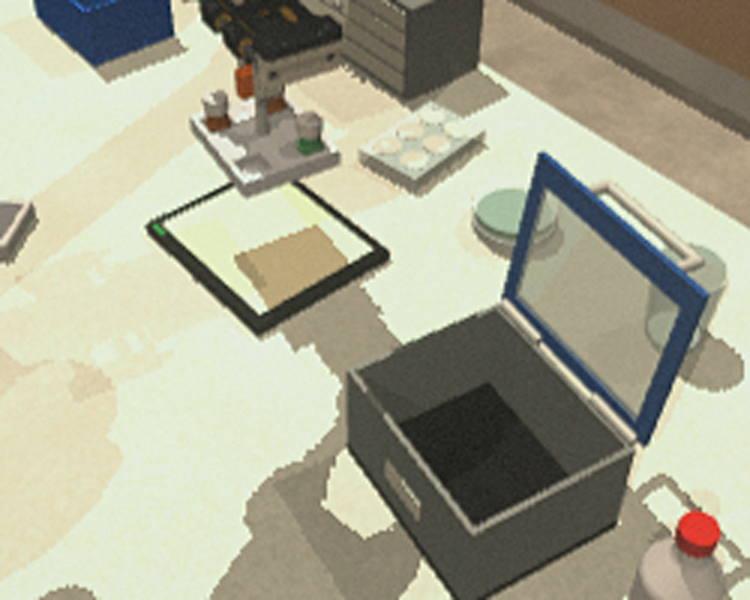

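View pics/top11.png

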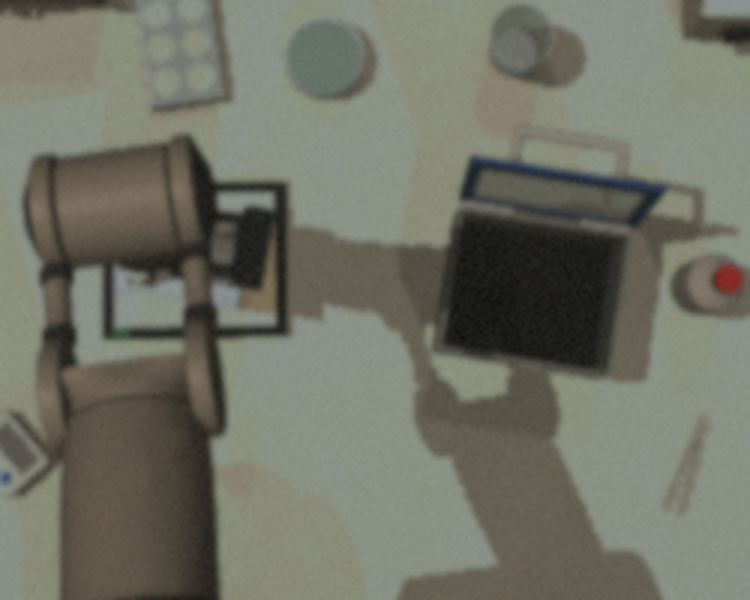

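The carrier is level over the pad, its underside about 118 mm above it. The amber vials are at (217,110) and (275,103), the green one is at (310,130), and the cover is open. I'm handing in.

```bash
python3 -c "
from plant import *
print(close_job())
print(get_obs()['tool_pos'],get_obs()['grip_width'])"
```

```text
the job is handed in; nothing more can be done
None
the job is handed in; nothing more can be done
```

I swung the cover back to its stop by its pull bar. Then I lifted the carrier out by the orange grip and handed in at about 14.5 s, still holding it over the lit pad. The hand-in reports no verdict, so these are my own last checks:

- **Cover:** measured at about 1.72 rad, which agrees with the 1.7 rad stop. It stayed there after I let go.
- **Carrier position:** its underside was about 118 mm above the lit face. It was about 5 mm off the pad's centre, measured from the depth image.
- **Carrier steadiness:** it was level to within 0.01 rad and the arm was at rest. The grip opening was 14 mm, with about 4 N of weight on the fingers.
- **Vials:** all three looked upright in their wells. The third, the amber one in the +x +y well, was only partly visible behind the stem. I judged the vials by eye and did not measure their distance from the well centres.
- **Other things on the bench:** none was touched as far as I could see, though I did not measure their positions afterwards.

One measurement disagreed. The top view put the pad's centre about 11 mm away from the side view, because it missed part of the frame. I used the side view, which matched the pad's known size, after allowing for the missing part.

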